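# Fit the carving head on its ball mount and latch it

## Task

Fit the steel carving head onto the ball mount so the next pawn can be carved: pick it up, lower its socket over the ball (the stud with the round ball, not the plain straight pin on the other round base) until it sits flat on the wooden base, and let go of it only there, not from above. Keep its latch lever raised until the head is seated, then press the lever fully down and leave the head sitting on the ball.

Things in the scene. Friction and masses are not known exactly. Their poses are not given: they have to be found in the camera images.
- socket_center (a point): Centre of the socket of the loose carving head (0.3-0.6 kg), 28 mm above its flat underside. z up; +x to its wooden nose (52 mm out), -x to its tail and foot (76 mm out). Grip the two flat cheeks from above: 52 mm wide along y, 34 mm long, 14 to 50 mm above the underside. Socket open below: mouth 48 mm inside, narrowing to 32. Home on the ball, this point is at the ball's centre, any way round.
- ball (a point): Centre of the steel ball, 26 mm diameter, on a short neck in the middle of a fixed round wooden base, 140 mm diameter and 15 mm thick. It lies 28 mm above the base's flat top, 43 mm above the bench; z is up. A like base with only a straight pin, 10 mm thick and as high, stands elsewhere and is not used.
- latch (a joint): Angle (rad) of the head's latch lever: 0 fully down (level, at its stop), 0.6 fully raised; starts at 0.4 to 0.55. Stiff hinge, stays where left; about 3 N down on its pad moves it. The hinge lies along the head's y, 22 mm from socket_center towards the tail and 28 mm above it. Nothing else on the head is higher than 62 mm above its underside.
- latch_pad (a point): Centre of the top face of the flat pad at the lever's free end, 30 mm long, 28 mm wide, 41 mm from the hinge, over the tail. With the lever fully down it lies 63 mm from socket_center towards the tail (-x of the head) and 31 mm above it; the tail's foot below bears the push.
Mind the look-alikes: they are no part of the job. Leave any orange look-alike of the part that bears socket_center alone.

How it is judged:
On the way:
1. the head sits home on the ball with its lever still raised (horizontal distance between socket_center and ball below 0.01 m and z of socket_center in the frame of ball between -0.007 and 0.007 m and angle between socket_center's own z axis and vertical below 0.17 rad and value of joint latch above 0.3 rad), for 0.2 s.
At the end, for the whole second after the job is handed in: The head sits on the ball mount: socket_center within 10 mm sideways and 7 mm in height of the ball's centre, tilted less than about 10 degrees, and the latch lever is down (below 0.15 rad) (horizontal distance between socket_center and ball below 0.01 m and z of socket_center in the frame of ball between -0.007 and 0.007 m and angle between socket_center's own z axis and vertical below 0.17 rad and value of joint latch below 0.15 rad); the robot touches nothing.
It fails at once if the head is let go in the air (free of the fingers, more than 30 mm above its seated height) (height (world z) of socket_center above 0.073 m and contact force between the fingers and head below 0.05 N).
It also fails if it takes over 51 s, if anything falls off the work surface, if the arm or the gripper's body presses on something with over 40 N, if the wrist force passes 120 N, or if a joint passes its speed limit or range.

## Robot

A 6-joint arm with a two-finger parallel gripper is mounted at the origin on the work surface. World frame = base frame: x ahead of the robot, y to its left, z up, the work surface at z = 0. Lengths are in m, angles in rad, forces in N, time in s.
With the tool pointing down it reaches from about 0.25 to 0.725 m from the base axis. Payload 9.7 kg.
Tool frame: the origin (TCP) lies midway between the tips of the shut fingers; the grasp point (between the pads) lies 19 mm behind it; z points along the fingers, y is the line along which they close (so a half turn about z gives the same grasp; the last joint's range is limited). The gripper opens to 85 mm and grips with 20 to 120 N. Pads are 22 mm wide; open, the fingers measure 114 mm over their backs; the gripper's body (76 mm by 85 mm) begins 54 mm behind the grasp point. The pads swing forward as they close: fully open they stand 13 mm farther back than shut.
Start: joints at [-1.183, 0.087, 0.176, 1.66, 0, 1.571], TCP at [0.208, -0.509, 0.231] pointing down, gripper open.
Joint ranges: [-3.13, 3.13], [-0.85, 1.81], [-1.15, 1.24], [-2.2, 2.28], [-1.44, 1.52], [-3.14, 3.14]. Speed limits (rad/s): [2.22, 2.22, 2.57, 3.14, 3.14, 3.14].

## Interface

Orientations are given as a unit quaternion [w, x, y, z].
In Python, from rig import r, imaging gives the robot as it stands.
- The arm moves only by the tool carry_out, never from a script. Its argument "plan" is a list of rows, each an object with "grip": the gripper's target within -1 to 1 (fully open at 1, half-way at 0, shut at -1); "travel": the shift along the tool's x, y, z normalised to -1 to 1, where 1 is 0.03 m, a list of three; "spin": the turn about the tool's z normalised to -1 to 1, where 1 is 0.15 rad. In form: [{"grip": grip, "travel": [dx, dy, dz], "spin": spin}, ...]. A call has 1 to 5 rows; each row shifts and turns the commanded pose from where the row before left it, along the tool's axes as they then stand; what a row does not reach is not made up. A row lasts 1/10 s, in which the tool goes at most 50 mm and 8.59 degrees, less where a joint would pass 70% of its speed; a pose out of reach is approached as far as the arm can. A call with a number of a shift or a turn outside -1 to 1 is refused whole. A call with a gripper value outside its range is refused whole. The fingers move at their own pace and stop on an object; the grip force is fixed at half the most. Time passes only in rows, so rows that do not move let the fingers close. It gives the time, the measured TCP pose, the force, the opening and the grip force at its end, in the units of the state.
- r.sense(): the state, without advancing time (a new reading comes with each control period).
- imaging.camera(name): name is "side" or "top" or "wrist"; returns a dict with "image" (400x640x3 uint8, red, green, blue), "mtx" (3x3 intrinsics, pixels), "pose" (4x4, takes a point from camera to world coordinates). Camera axes: x right, y down, z forward; pixel columns grow to the right and rows downward; lengths in m; the calibration is good to about 2 mm. A picture is of the moment at which its call begins. There is no depth.
- r.job_done(): hands the job in; it is judged then, once.
The state is a dict: "clock": time; "q": joint angles; "dq": joint speeds; "joint_efforts": joint torques, N m; "position": TCP position; "tool_rot": TCP orientation; "contact_force": force on the tool from outside, world axes, zero at the start; "ft_torque": the same for the moment, N m; "width": opening from 0.0 (shut) to 1.0 (fully open); "grip_force": force on a finger pad.
Only numpy, scipy, OpenCV 4.12 (cv2) and the standard library are available. Lean on these libraries where they do the work, as an engineer would, in place of code of your own. Each camera call takes 0.05 s, during which the arm holds its last target. There are 200 camera calls.

## Working session

There is one attempt and no reset: what is moved stays moved. The work goes in short steps, Python scripts to look and compute and a tool call to move; the robot and the scene stay as the last step left them, time stands still between calls to the robot, and variables do not carry over. Pictures are saved under pics/ and viewed, at most 10 in all, crops included, and the job is handed in when it is done.

Besides the shell and the picture viewer there is one more tool, called after "Request:" by a JSON object that holds its "fn" and its "kwargs". carry_out: Moves the arm, as the interface text tells. Its arguments: {"type":"object","properties":{"plan":{"type":"array"}},"required":["plan"]}

```bash
mkdir -p pics; ls; python3 - <<'E'
from rig import r, imaging
import cv2,numpy as np
ims=[]
for n in ("top","side"):
    c=imaging.camera(n); cv2.imwrite(f"pics/{n}0.png",c["image"][:,:,::-1]); np.savez(f"{n}0.npz",**c)
    print(n,c["mtx"].round(1).tolist(),c["pose"].round(3).tolist())
print(r.sense())
E
```

```text
pics
top [[382.1, 0.0, 322.8], [0.0, 382.1, 203.6], [0.0, 0.0, 1.0]] [[-0.012, -0.999, 0.034, 0.468], [-1.0, 0.013, 0.023, -0.129], [-0.023, -0.034, -0.999, 0.953], [0.0, 0.0, 0.0, 1.0]]
side [[444.3, 0.0, 321.6], [0.0, 444.3, 205.0], [0.0, 0.0, 1.0]] [[0.998, -0.025, 0.054, 0.463], [-0.058, -0.633, 0.772, -0.834], [0.015, -0.774, -0.633, 0.661], [0.0, 0.0, 0.0, 1.0]]
{'clock': 0.1, 'q': array([-1.18300948e+00,  8.74205385e-02,  1.75239330e-01,  1.65976880e+00,
       -1.53081243e-05,  1.57075548e+00]), 'dq': array([-0.00098264, -0.00151317, -0.00048889,  0.00043506,  0.00099729,
        0.00160501]), 'joint_efforts': array([ 1.01562036e-03, -5.21561730e+01,  4.65654516e+01,  1.61669520e-02,
       -3.11826682e-06,  1.71657871e-05]), 'position': array([ 0.20790439, -0.50899459,  0.23065877]), 'tool_rot': array([-5.64560266e-04,  9.81257387e-01,  1.92700825e-01, -1.18645448e-04]), 'contact_force': array([-0.18371277,  0.65810531,  0.05761162]), 'ft_torque': array([-0.0272528 , -0.02615502,  0.04824702]), 'grip_force': 0.0, 'width': 0.9995399530303861}
```

View pics/top0.png

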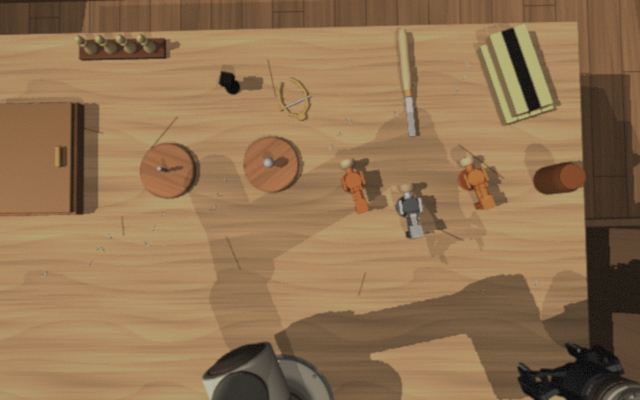

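View pics/side0.png

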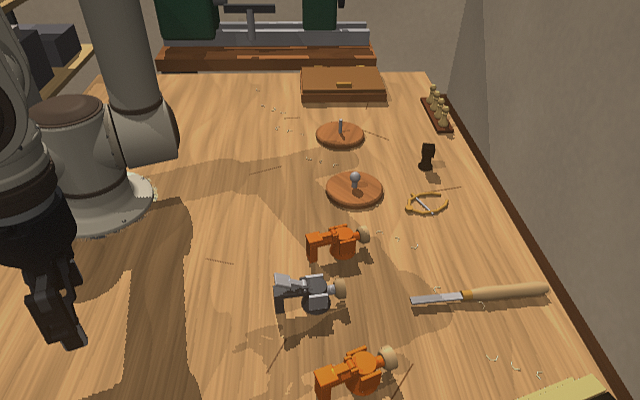

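The top view shows the steel head's body at about (409,205), nose (405,188), tail (415,233), with orange look-alikes on both sides and the ball at (268,162). The pin base is at (165,170). In the side view the ball is at (355,177) and the head at (317,293). I'll zoom both.

```bash
python3 - <<'E'
import cv2,numpy as np
t=np.load("top0.npz")["image"][:,:,::-1];s=np.load("side0.npz")["image"][:,:,::-1]
z=lambda a,x,y,w,h,k:cv2.resize(a[y:y+h,x:x+w],None,fx=k,fy=k,interpolation=cv2.INTER_CUBIC)
a=np.hstack([z(t,370,170,80,80,5),z(s,265,255,80,80,5)])
b=np.hstack([z(t,240,130,80,40,5),z(s,315,155,80,40,5)])
cv2.imwrite("pics/z0.png",np.vstack([a,b]))
E
```

```text
(no output)
```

View pics/z0.png

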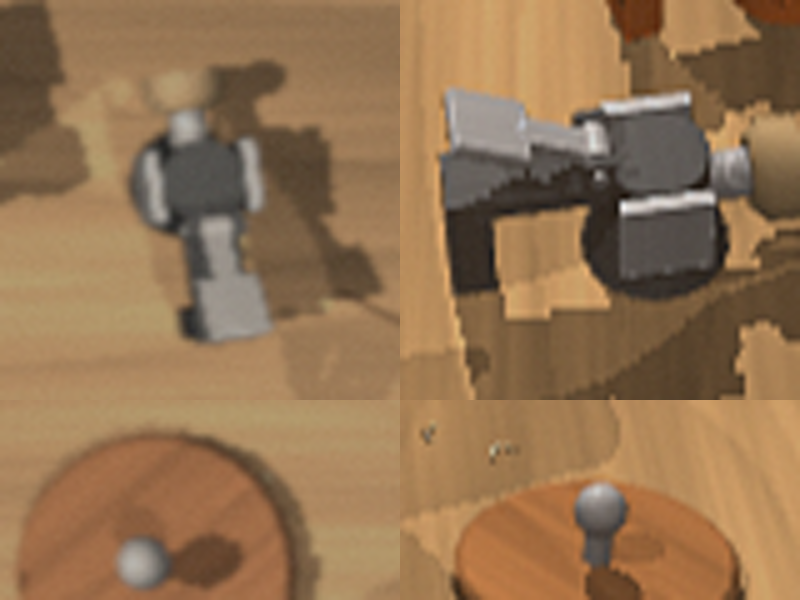

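The zoom shows the cheek tops in the top view at (400.8,207) and (420.2,204.8). In the side view they are at (314.6,276.2) far and (318.4,295.4) near. The ball is at (268.4,162.1) top and (354.8,176.7) side. The lever is raised over the tail.

```bash
cat > h.py <<'E'
import numpy as np, cv2
from rig import r, imaging
from scipy.spatial.transform import Rotation as R
def P(c):
    T=np.linalg.inv(c["pose"]); return c["mtx"]@T[:3]
def tri(c1,p1,c2,p2):
    X=cv2.triangulatePoints(P(c1),P(c2),np.array(p1,float).reshape(2,1),np.array(p2,float).reshape(2,1))
    return (X[:3]/X[3]).ravel()
def proj(c,X):
    x=P(c)@np.append(X,1); return x[:2]/x[2]
def onz(c,p,z):
    d=c["pose"][:3,:3]@np.linalg.solve(c["mtx"],[p[0],p[1],1.]); o=c["pose"][:3,3]
    return o+d*(z-o[2])/d[2]
def totool(d,s=None):
    s=s or r.sense(); q=s["tool_rot"]; return R.from_quat([q[1],q[2],q[3],q[0]]).inv().apply(d)
E
python3 - <<'E'
from h import *
t=np.load("top0.npz");s=np.load("side0.npz")
pr=lambda n,a,b:print(n,(X:=tri(t,a,s,b)).round(4),(proj(t,X)-a).round(2)) or X
b=pr("ball",(268.4,162.1),(354.8,176.7))
L=pr("L",(400.8,207),(314.6,276.2)); Q=pr("R",(420.2,204.8),(318.4,295.4))
d=Q-L; print("width",np.linalg.norm(d),"head yaw from cheeks",np.arctan2(d[1],d[0])+np.pi/2, (L+Q)/2)
n=onz(t,(405,188),.03);ta=onz(t,(414.6,236),.08)
print(n,ta)
st=r.sense();q=st["tool_rot"];print(R.from_quat([q[1],q[2],q[3],q[0]]).as_matrix().round(3))
c=imaging.camera("wrist");Tt=np.eye(4);Tt[:3,:3]=R.from_quat([q[1],q[2],q[3],q[0]]).as_matrix();Tt[:3,3]=st["position"];print((np.linalg.inv(Tt)@c["pose"]).round(3),c["mtx"].round(1).tolist())
E
```

```text
ball [0.6006 0.0211 0.0435] [ 0.01 -0.18]
L [ 0.4897 -0.2921  0.049 ] [ 0.01 -0.58]
R [ 0.4942 -0.3373  0.0501] [ 0.01 -0.57]
width 0.045532375857776725 head yaw from cheeks 0.09989086298208871 [ 0.49193989 -0.31469667  0.04951926]
[ 0.53436785 -0.30637853  0.03      ] [ 0.42144425 -0.31629548  0.08      ]
[[ 0.926  0.378 -0.   ]
 [ 0.378 -0.926  0.001]
 [-0.    -0.001 -1.   ]]
[[ 0.    -0.959 -0.283  0.072]
 [ 1.     0.     0.001 -0.001]
 [-0.001 -0.283  0.959 -0.142]
 [ 0.     0.     0.     1.   ]] [[296.5, 0.0, 321.2], [0.0, 296.5, 198.7], [0.0, 0.0, 1.0]]
```

Request:
{"fn": "carry_out", "kwargs": {"plan": [{"grip": 1, "travel": [1, -0.2, 0], "spin": 0}, {"grip": 1, "travel": [1, -0.2, 0], "spin": 0}, {"grip": 1, "travel": [1, -0.2, 0], "spin": 0}, {"grip": 1, "travel": [1, -0.2, 0], "spin": 0}, {"grip": 1, "travel": [1, -0.2, 0], "spin": 0}]}}

```text
clock: 0.65
position: [0.3364, -0.4238, 0.231]
tool_rot: [-0.0, 0.981, 0.193, -0.0]
contact_force: [-0.1, 0.0, -0.8]
width: 0.999
grip_force: 0.0
```

Request:
{"fn": "carry_out", "kwargs": {"plan": [{"grip": 1, "travel": [1, -0.25, 0.2], "spin": 0}, {"grip": 1, "travel": [1, -0.25, 0.2], "spin": 0}, {"grip": 1, "travel": [1, -0.25, 0.2], "spin": 0}, {"grip": 1, "travel": [1, -0.25, 0], "spin": 0.95}, {"grip": 1, "travel": [1, -0.1, 0], "spin": 0.95}]}}

```text
clock: 1.15
position: [0.4643, -0.3399, 0.2132]
tool_rot: [-0.0, 0.999, 0.049, -0.0]
contact_force: [-0.2, -0.1, -0.2]
width: 1.004
grip_force: 0.0
```

Request:
{"fn": "carry_out", "kwargs": {"plan": [{"grip": 1, "travel": [0, 0, 0], "spin": 0}, {"grip": 1, "travel": [0, 0, 0], "spin": 0}]}}

```text
clock: 1.35
position: [0.4638, -0.3409, 0.2127]
tool_rot: [-0.0, 0.999, 0.053, -0.0]
contact_force: [-0.3, -0.2, -0.8]
width: 0.997
grip_force: 0.0
```

```bash
python3 - <<'E'
from h import *
c=imaging.camera("wrist");np.savez("w1.npz",**c);cv2.imwrite("pics/w1.png",c["image"][:,:,::-1])
s=r.sense();print(s["position"],s["contact_force"],totool([1,0,0],s))
print(totool(np.array([.492,-.315,0.2])-s["position"],s))
for X in ([.492,-.315,.05],[.4897,-.2921,.05],[.4942,-.3373,.05]): print(proj(c,X))
E
```

```text
[ 0.46334559 -0.3412866   0.21296607] [-0.35987227  0.2297007  -0.01206384] [ 9.94502616e-01  1.04708832e-01 -7.79008507e-04]
[ 0.03125895 -0.02313665  0.01295195]
[299.74723782 153.17321149]
[277.25996498 153.04105866]
[321.63640198 153.34056366]
```

View pics/w1.png

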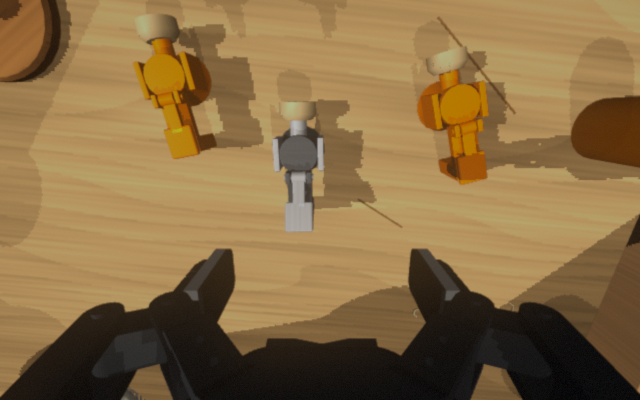

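The wrist view shows the cheeks at (277,153) and (321,153), matching the prediction, with the head aligned with the tool. Next I descend over it.

Request:
{"fn": "carry_out", "kwargs": {"plan": [{"grip": 1, "travel": [0.52, -0.38, 0.5], "spin": 0}, {"grip": 1, "travel": [0.52, -0.38, 0.8], "spin": 0}, {"grip": 1, "travel": [0, 0, 0.9], "spin": 0}, {"grip": 1, "travel": [0, 0, 0.9], "spin": 0}, {"grip": 1, "travel": [0, 0, 0.3], "spin": 0}]}}

```text
clock: 1.9
position: [0.4905, -0.3153, 0.1086]
tool_rot: [-0.001, 0.999, 0.051, -0.002]
contact_force: [0.1, 0.6, -0.6]
width: 1.003
grip_force: 0.0
```

```bash
python3 - <<'E'
from h import *
c=imaging.camera("wrist");np.savez("w2.npz",**c);cv2.imwrite("pics/w2.png",c["image"][:,:,::-1])
s=r.sense();print(s["position"])
print(totool(np.array([.492,-.315,0.014])-s["position"],s))
for X in ([.492,-.315,.05],[.4897,-.2921,.05],[.4942,-.3373,.05]): print(proj(c,X))
E
```

```text
[ 0.49054814 -0.31530966  0.10852603]
[1.77397839e-03 6.69779748e-05 9.45210168e-02]
[322.26892504 213.78825214]
[290.0571097  213.66925487]
[353.63502447 213.95636917]
```

View pics/w2.png

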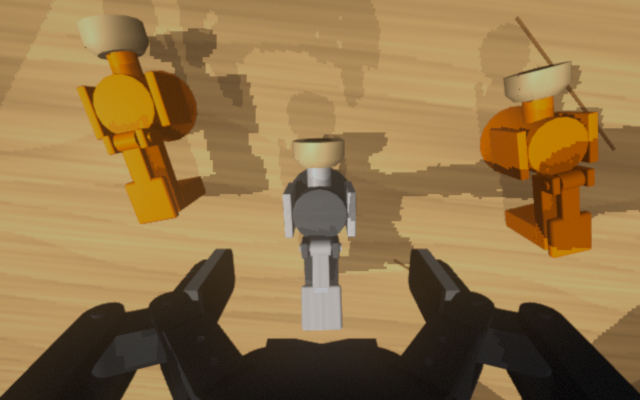

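The cheeks sit at about u 289 and 351 and the body disc at (320,213), so the head is centred within 1-2 mm. I'll descend and grip.

Request:
{"fn": "carry_out", "kwargs": {"plan": [{"grip": 1, "travel": [0.1, 0, 0.9], "spin": 0}, {"grip": 1, "travel": [0, 0, 0.9], "spin": 0}, {"grip": 1, "travel": [0, 0, 0.8], "spin": 0}, {"grip": 1, "travel": [0, 0, 0.5], "spin": 0}, {"grip": 1, "travel": [0, 0, 0], "spin": 0}]}}

```text
clock: 2.45
position: [0.4944, -0.3151, 0.0173]
tool_rot: [-0.001, 0.999, 0.051, -0.001]
contact_force: [-0.3, -0.4, -0.5]
width: 1.001
grip_force: 0.0
```

Request:
{"fn": "carry_out", "kwargs": {"plan": [{"grip": -1, "travel": [0, 0, 0], "spin": 0}, {"grip": -1, "travel": [0, 0, 0], "spin": 0}, {"grip": -1, "travel": [0, 0, 0], "spin": 0}, {"grip": -1, "travel": [0, 0, 0], "spin": 0}, {"grip": -1, "travel": [0, 0, 0], "spin": 0}]}}

```text
clock: 2.95
position: [0.4962, -0.3156, 0.0203]
tool_rot: [0.001, 0.999, 0.051, 0.001]
contact_force: [-0.0, 1.1, 7.0]
width: 0.598
grip_force: 63.9
```

Request:
{"fn": "carry_out", "kwargs": {"plan": [{"grip": -1, "travel": [0, 0, -0.3], "spin": 0}, {"grip": -1, "travel": [0, 0, -0.7], "spin": 0}, {"grip": -1, "travel": [0, 0, -1], "spin": 0}, {"grip": -1, "travel": [0, 0, -1], "spin": 0}, {"grip": -1, "travel": [0, 0, -1], "spin": 0}]}}

```text
clock: 3.45
position: [0.495, -0.315, 0.1398]
tool_rot: [-0.0, 0.999, 0.051, -0.0]
contact_force: [0.5, -1.2, -4.3]
width: 0.604
grip_force: 63.3
```

Request:
{"fn": "carry_out", "kwargs": {"plan": [{"grip": -1, "travel": [0, 0, 0], "spin": 0}, {"grip": -1, "travel": [0, 0, 0], "spin": 0}]}}

```text
clock: 3.65
position: [0.4955, -0.3152, 0.1384]
tool_rot: [0.0, 0.999, 0.051, 0.0]
contact_force: [0.5, 0.3, -4.5]
width: 0.598
grip_force: 63.6
```

```bash
python3 - <<'E'
from h import *
ims=[]
s=r.sense();print(s["position"],s["contact_force"],s["ft_torque"])
for n,(u,v) in (("top",(409,205)),("side",(317,260)),("wrist",None and 0 or (320,250))):
    c=imaging.camera(n);np.savez(n+"3.npz",**c)
    x0,y0=(int(u-50),int(v-50)) if n!="wrist" else (220,150)
    w=100 if n!="wrist" else 200
    ims.append(cv2.resize(c["image"][y0:y0+w,x0:x0+w,::-1],(400,400),interpolation=cv2.INTER_CUBIC)[:, :400])
    print(n,x0,y0)
cv2.imwrite("pics/l3.png",cv2.resize(np.hstack(ims[1:]),(800,400)))
print(totool(np.array([.6006,.0211,0.2])-s["position"],s))
E
```

```text
[ 0.4954523  -0.31524603  0.1384331 ] [ 0.45987026  0.26060787 -4.48728115] [ 0.03013576 -0.0722543   0.03960412]
top 359 155
side 267 210
wrist 220 150
[ 0.1391522  -0.32374478 -0.06165354]
```

View pics/l3.png

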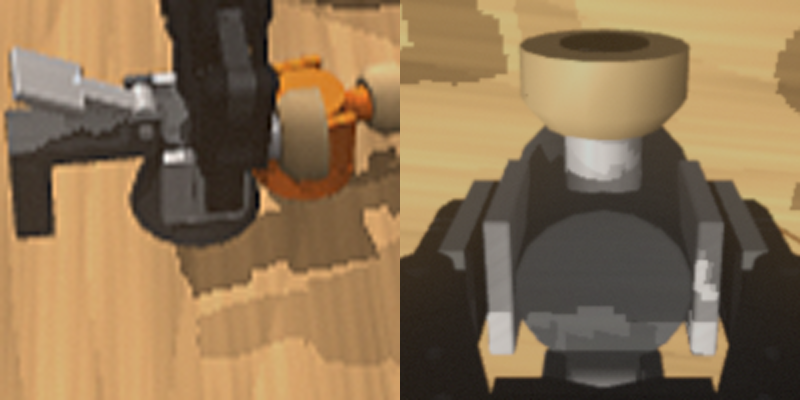

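The left panel (side) shows the head held level with the lever still raised. The right panel (wrist) shows it gripped square, with the pads a bit toward the nose. I'll compute the socket offset along the tool's x.

```bash
python3 - <<'E'
from h import *
c=np.load("side3.npz");w=np.load("wrist3.npz");s=r.sense();p=s["position"]
yaw=.102; ax=np.array([np.cos(yaw),np.sin(yaw),0]);ay=np.array([-np.sin(yaw),np.cos(yaw),0])
und=p[2]-.0203
px=lambda u,v:(267+u/4,210+v/4)
# solve along-head coordinate a (relative TCP) for a pixel u given lateral b and height h above underside
from scipy.optimize import brentq
def sol(cam,val,k,b,h): return brentq(lambda a:proj(cam,np.array([p[0],p[1],und+h])+a*ax+b*ay)[k]-val,-.15,.15)
pt=np.array([p[0],p[1],und+.028])
print("vertical check underside near rim", (proj(c,np.array([p[0],p[1],und])-.024*ay)-[267,210])*4)
print("nose",sol(c,px(330,0)[0],0,0,.028)-.052,"foot",sol(c,px(17,0)[0],0,0,.0)+.076,"disc",sol(c,px(195,0)[0],0,0,.01),"cheek near tail end bottom",sol(c,px(163,0)[0],0,-.026,.05)+.017)
print("wrist cheek tail end",sol(w,325,1,.024,.05)+.017,"nose end",sol(w,261,1,.024,.05)-.017,"dome",sol(w,150+282/2,1,0,.06),"discmid top", sol(w,150+(210+350)/4,1,0,.062))
t=np.load("top0.npz")
E
```

```text
vertical check underside near rim [211.88129996 239.99333509]
nose 0.0010392981085290132 foot -0.002041031428090395 disc -0.003443211860716368 cheek near tail end bottom -0.0032506382057838623
wrist cheek tail end -0.0033803064284825476 nose end -0.005292971918032947 dome 0.003967915524556776 discmid top 0.005751189745775489
```

Request:
{"fn": "carry_out", "kwargs": {"plan": [{"grip": -1, "travel": [0, 0, -1], "spin": 0}, {"grip": -1, "travel": [0.2, -0.5, -0.3], "spin": 0}, {"grip": -1, "travel": [0.45, -1, 0], "spin": 0}, {"grip": -1, "travel": [0.45, -1, 0], "spin": 0}, {"grip": -1, "travel": [0.45, -1, 0], "spin": 0}]}}

```text
clock: 4.3
position: [0.5308, -0.2041, 0.1761]
tool_rot: [-0.0, 0.999, 0.051, -0.001]
contact_force: [-0.0, 0.5, -3.5]
width: 0.597
grip_force: 64.7
```

Request:
{"fn": "carry_out", "kwargs": {"plan": [{"grip": -1, "travel": [0.45, -1, 0], "spin": 0}, {"grip": -1, "travel": [0.45, -1, 0], "spin": 0}, {"grip": -1, "travel": [0.45, -1, 0], "spin": 0}, {"grip": -1, "travel": [0.45, -1, 0], "spin": 0}, {"grip": -1, "travel": [0.45, -1, 0], "spin": 0}]}}

```text
clock: 4.8
position: [0.5824, -0.0476, 0.1761]
tool_rot: [-0.0, 0.999, 0.052, -0.001]
contact_force: [0.2, -0.3, -4.8]
width: 0.6
grip_force: 64.7
```

Request:
{"fn": "carry_out", "kwargs": {"plan": [{"grip": -1, "travel": [0.45, -1, 0], "spin": 0}, {"grip": -1, "travel": [0.35, -0.8, 0], "spin": 0}, {"grip": -1, "travel": [0, 0, 0], "spin": 0}, {"grip": -1, "travel": [0, 0, 0], "spin": 0}]}}

```text
clock: 5.2
position: [0.6004, 0.0074, 0.1761]
tool_rot: [0.0, 0.999, 0.052, -0.001]
contact_force: [0.3, -0.3, -3.8]
width: 0.597
grip_force: 64.7
```

```bash
python3 - <<'E'
from h import *
s=r.sense();print(s["position"],s["contact_force"])
yaw=.102;print(totool(np.array([.6006,.0211,.035])+.0025*np.array([np.cos(yaw),np.sin(yaw),0])-s["position"],s))
E
```

```text
[0.60043426 0.00740503 0.17612085] [ 0.33111849 -0.29718958 -3.81788238]
[ 0.00433614 -0.01359202  0.14111405]
```

Request:
{"fn": "carry_out", "kwargs": {"plan": [{"grip": -1, "travel": [0.14, -0.45, 0], "spin": 0}, {"grip": -1, "travel": [0, 0, 0.8], "spin": 0}, {"grip": -1, "travel": [0, 0, 1], "spin": 0}, {"grip": -1, "travel": [0, 0, 0.8], "spin": 0}, {"grip": -1, "travel": [0, 0, 0], "spin": 0}]}}

```text
clock: 5.7
position: [0.6014, 0.02, 0.0954]
tool_rot: [-0.0, 0.999, 0.051, -0.003]
contact_force: [-0.3, -0.1, -4.5]
width: 0.6
grip_force: 64.4
```

```bash
python3 - <<'E'
from h import *
c=imaging.camera("side");s=r.sense();print(s["position"],s["contact_force"])
yaw=.102;print(totool(np.array([.6006,.0211,.035])+.0025*np.array([np.cos(yaw),np.sin(yaw),0])-s["position"],s))
cv2.imwrite("pics/s4.png",cv2.resize(c["image"][90:230,280:440,::-1],None,fx=4,fy=4,interpolation=cv2.INTER_CUBIC))
E
```

```text
[0.60244336 0.01999305 0.09787793] [-0.06386526 -0.49613294 -3.35418508]
[ 0.00098507 -0.00127077  0.06287541]
```

View pics/s4.png

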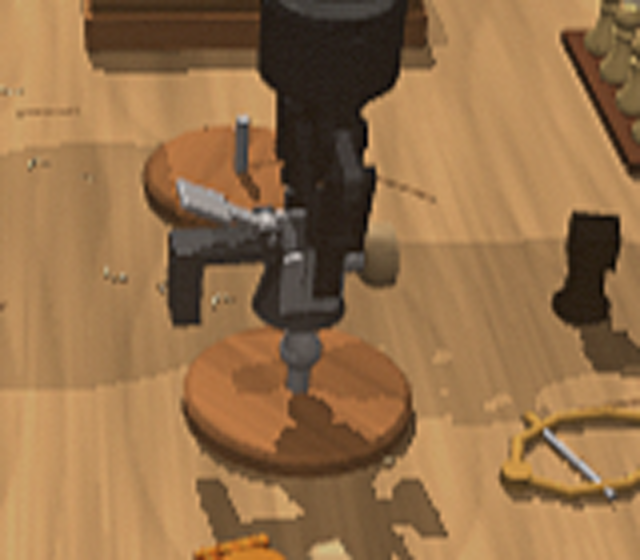

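In the side view the socket body spans u 252-343 and the ball sits at u=300, so they are aligned. Lowering now.

Request:
{"fn": "carry_out", "kwargs": {"plan": [{"grip": -1, "travel": [0.03, -0.04, 0.6], "spin": 0}, {"grip": -1, "travel": [0, 0, 0.5], "spin": 0}, {"grip": -1, "travel": [0, 0, 0.4], "spin": 0}, {"grip": -1, "travel": [0, 0, 0.2], "spin": 0}, {"grip": -1, "travel": [0, 0, 0], "spin": 0}]}}

```text
clock: 6.25
position: [0.604, 0.0215, 0.0475]
tool_rot: [-0.0, 0.999, 0.051, -0.001]
contact_force: [-0.4, 0.1, -3.8]
width: 0.596
grip_force: 64.7
```

Request:
{"fn": "carry_out", "kwargs": {"plan": [{"grip": -1, "travel": [0, 0, 0.15], "spin": 0}, {"grip": -1, "travel": [0, 0, 0], "spin": 0}]}}

```text
clock: 6.45
position: [0.6045, 0.0216, 0.0438]
tool_rot: [0.0, 0.999, 0.051, 0.0]
contact_force: [0.6, -0.2, -4.1]
width: 0.594
grip_force: 64.7
```

Request:
{"fn": "carry_out", "kwargs": {"plan": [{"grip": -1, "travel": [-0.03, 0, 0.15], "spin": 0}, {"grip": -1, "travel": [0, 0, 0.1], "spin": 0}, {"grip": -1, "travel": [0, 0, 0], "spin": 0}]}}

```text
clock: 6.75
position: [0.6032, 0.0215, 0.0357]
tool_rot: [0.0, 0.999, 0.051, -0.0]
contact_force: [-0.2, -0.3, -4.3]
width: 0.6
grip_force: 64.7
```

Request:
{"fn": "carry_out", "kwargs": {"plan": [{"grip": -1, "travel": [0, 0, 0.08], "spin": 0}, {"grip": -1, "travel": [0, 0, 0], "spin": 0}]}}

```text
clock: 6.95
position: [0.6036, 0.0215, 0.0353]
tool_rot: [-0.0, 0.999, 0.051, 0.0]
contact_force: [-5.3, -0.7, 5.2]
width: 0.597
grip_force: 65.8
```

Request:
{"fn": "carry_out", "kwargs": {"plan": [{"grip": -1, "travel": [-0.04, 0, 0.05], "spin": 0}, {"grip": -1, "travel": [0, 0, 0], "spin": 0}]}}

```text
clock: 7.15
position: [0.6036, 0.0215, 0.0353]
tool_rot: [-0.0, 0.999, 0.051, 0.002]
contact_force: [-3.1, 0.5, 11.8]
width: 0.599
grip_force: 66.7
```

```bash
python3 - <<'E'
from h import *
c=imaging.camera("side");s=r.sense();print(s["position"],s["contact_force"],s["ft_torque"])
cv2.imwrite("pics/s5.png",cv2.resize(c["image"][100:220,290:430,::-1],None,fx=5,fy=5,interpolation=cv2.INTER_CUBIC))
E
```

```text
[0.60361239 0.02148818 0.03529866] [-4.20931106  0.8075064  12.11996498] [ 0.02399825  0.73195584 -0.01725971]
```

View pics/s5.png

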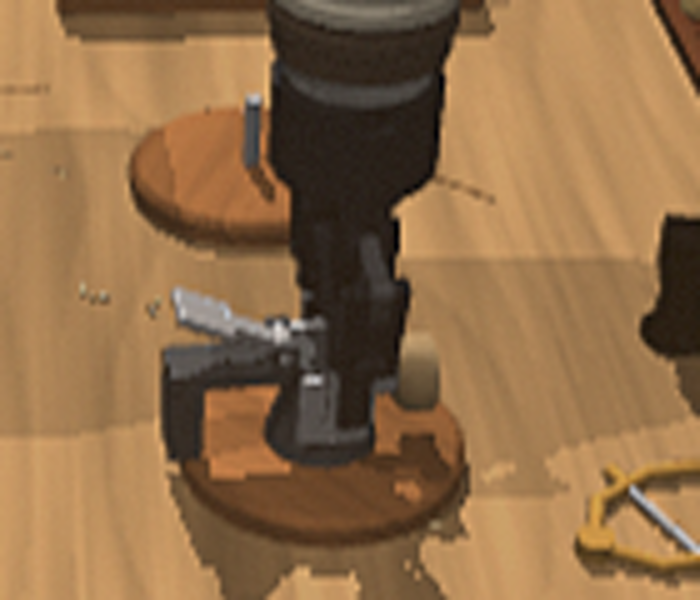

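The side view shows the head flat on the base, the lever raised, and the foot on the base's rim. Height and force confirm it is seated. I'll release and lift.

Request:
{"fn": "carry_out", "kwargs": {"plan": [{"grip": -1, "travel": [0, 0, 0], "spin": 0}, {"grip": 1, "travel": [0, 0, 0], "spin": 0}, {"grip": 1, "travel": [0, 0, 0], "spin": 0}, {"grip": 1, "travel": [0, 0, 0], "spin": 0}, {"grip": 1, "travel": [0, 0, 0], "spin": 0}]}}

```text
clock: 7.7
position: [0.6023, 0.0213, 0.0323]
tool_rot: [0.0, 0.999, 0.051, -0.0]
contact_force: [-0.2, -0.3, 0.3]
width: 0.997
grip_force: 0.0
```

Request:
{"fn": "carry_out", "kwargs": {"plan": [{"grip": 1, "travel": [0, 0, -0.5], "spin": 0}, {"grip": 1, "travel": [0, 0, -1], "spin": 0}, {"grip": 1, "travel": [0, 0, -1], "spin": 0}, {"grip": 1, "travel": [0, 0, -1], "spin": 0}, {"grip": -1, "travel": [0, 0, -0.5], "spin": 0}]}}

```text
clock: 8.2
position: [0.6032, 0.0214, 0.1564]
tool_rot: [0.0, 0.999, 0.051, 0.002]
contact_force: [0.6, -0.2, 1.1]
width: 0.855
grip_force: 0.0
```

Request:
{"fn": "carry_out", "kwargs": {"plan": [{"grip": -1, "travel": [-0.6, 0, 0], "spin": 0}, {"grip": -1, "travel": [-0.9, 0, 0], "spin": 0}, {"grip": -1, "travel": [-0.7, 0, 0], "spin": 0}, {"grip": -1, "travel": [0, 0, 0], "spin": 0}, {"grip": -1, "travel": [0, 0, 0], "spin": 0}]}}

```text
clock: 8.7
position: [0.5369, 0.0145, 0.1528]
tool_rot: [-0.0, 0.999, 0.051, 0.0]
contact_force: [0.1, -0.6, 0.1]
width: 0.004
grip_force: 0.0
```

```bash
python3 - <<'E'
from h import *
s=r.sense();print(s["position"],s["contact_force"],s["width"])
yaw=.102;a=np.array([np.cos(yaw),np.sin(yaw),0]);b=np.array([.6006,.0211,.0435])
for d in(.058,.063):print(totool(b-d*a+[0,0,.031]-s["position"],s))
c=imaging.camera("side");w=imaging.camera("wrist")
A=cv2.resize(c["image"][100:220,290:430,::-1],(400,343),interpolation=cv2.INTER_CUBIC);B=cv2.resize(w["image"][:,90:556,::-1],(400,343))
cv2.imwrite("pics/s6.png",np.hstack([A,B]))
E
```

```text
[0.53686397 0.01454443 0.1527503 ] [ 0.06837249 -0.6244023   0.12243969] 0.0036981402148845693
[ 6.00658886e-03 -2.94927423e-05  7.82553695e-02]
[ 1.00659167e-03 -3.27374243e-05  7.82511714e-02]
```

View pics/s6.png

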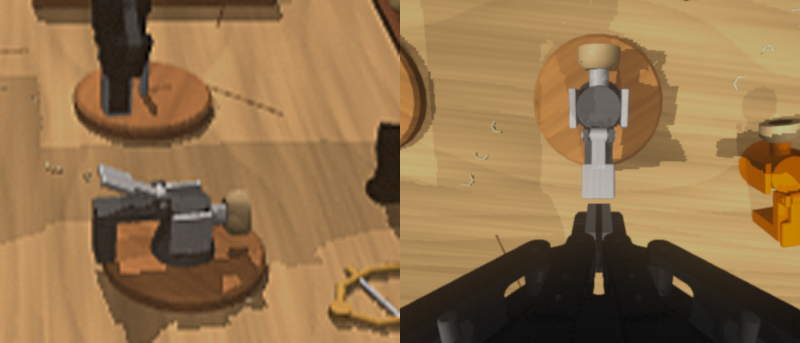

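The head sits flat on the base with the lever raised, and the shut fingers are over the pad. Pressing down.

Request:
{"fn": "carry_out", "kwargs": {"plan": [{"grip": -1, "travel": [0.12, 0, 0.8], "spin": 0}, {"grip": -1, "travel": [0, 0, 0.6], "spin": 0}, {"grip": -1, "travel": [0, 0, 0.3], "spin": 0}, {"grip": -1, "travel": [0, 0, 0.2], "spin": 0}, {"grip": -1, "travel": [0, 0, 0.2], "spin": 0}]}}

```text
clock: 9.3
position: [0.5408, 0.015, 0.0897]
tool_rot: [-0.0, 0.999, 0.051, 0.0]
contact_force: [-1.7, 0.6, 3.8]
width: 0.002
grip_force: 1.3
```

Request:
{"fn": "carry_out", "kwargs": {"plan": [{"grip": -1, "travel": [0, 0, 0.15], "spin": 0}, {"grip": -1, "travel": [0, 0, 0.15], "spin": 0}, {"grip": -1, "travel": [0, 0, 0.1], "spin": 0}, {"grip": -1, "travel": [0, 0, 0], "spin": 0}]}}

```text
clock: 9.7
position: [0.5402, 0.0149, 0.0771]
tool_rot: [0.0, 0.999, 0.051, -0.0]
contact_force: [-0.0, 0.2, -0.6]
width: 0.001
grip_force: 0.0
```

Request:
{"fn": "carry_out", "kwargs": {"plan": [{"grip": -1, "travel": [0, 0, 0.08], "spin": 0}, {"grip": -1, "travel": [0, 0, 0.05], "spin": 0}, {"grip": -1, "travel": [0, 0, 0], "spin": 0}]}}

```text
clock: 10.0
position: [0.5402, 0.0149, 0.0739]
tool_rot: [0.0, 0.999, 0.051, 0.0]
contact_force: [-2.7, -0.6, 5.1]
width: -0.0
grip_force: 2.5
```

Request:
{"fn": "carry_out", "kwargs": {"plan": [{"grip": -1, "travel": [0, 0, 0.06], "spin": 0}, {"grip": -1, "travel": [0, 0, 0.04], "spin": 0}, {"grip": -1, "travel": [0, 0, 0], "spin": 0}]}}

```text
clock: 10.3
position: [0.5403, 0.0149, 0.0733]
tool_rot: [0.0, 0.999, 0.051, 0.001]
contact_force: [-11.6, -0.6, 24.1]
width: -0.002
grip_force: 12.1
```

At the stop: 24 N with no further motion, at the level-lever height. I'll back off and check.

Request:
{"fn": "carry_out", "kwargs": {"plan": [{"grip": -1, "travel": [0, 0, -0.4], "spin": 0}, {"grip": -1, "travel": [0, 0, -1], "spin": 0}, {"grip": -1, "travel": [0, 0, -1], "spin": 0}, {"grip": -1, "travel": [-0.5, 0, -1], "spin": 0}, {"grip": -1, "travel": [-1, 0, 0], "spin": 0}]}}

```text
clock: 10.8
position: [0.4976, 0.0104, 0.1762]
tool_rot: [0.0, 0.999, 0.051, 0.003]
contact_force: [-0.3, 0.6, -0.2]
width: -0.001
grip_force: 0.0
```

```bash
python3 - <<'E'
from h import *
c=imaging.camera("side");s=r.sense();print(s["position"],s["contact_force"])
cv2.imwrite("pics/s7.png",cv2.resize(c["image"][110:220,300:420,::-1],None,fx=5,fy=5,interpolation=cv2.INTER_CUBIC))
E
```

```text
[0.49282965 0.01003038 0.17482768] [ 4.58817747 -0.67760497  1.69403051]
```

View pics/s7.png

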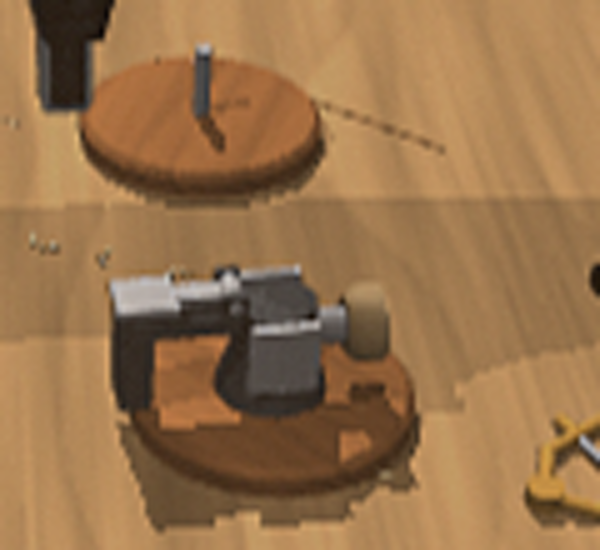

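The picture shows the lever level on the tail at about (145,295), the head flat on the base, and the gripper clear.

```bash
python3 -c "
from rig import r
print(r.job_done())"
```

```text
the job is handed in; nothing more can be done
None
```

The carving head sits flat on the ball mount with its latch lever pressed fully down and the gripper clear. The job is handed in, but no verdict came back.

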